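# Weighted bar, heavy end on the potter's drying press

## Task

Lift the blue weighted bar by the upright wooden handle on its middle and let it hang clear of the table: both ends look alike, but one is loaded with iron and dips. Then lay the bar level and square on the drying press, with its heavy end over the red sprung foot in the middle and its light end on whichever of the two cork-topped outer rests that leaves, so that the foot is pressed fully down, and let go. Leave the wooden float with its round handle where it lies.

Things in the scene. Friction and masses are not known exactly. Their poses are not given: they have to be found in the camera images.
- bar_center (a point): Centre of the blue bar, 220x50x44 mm (x,y,z), 0.58 kg, 22 mm above the table. One end, +x or -x by chance, hides an iron slug. Upright wooden handle amid, 16 mm thick (x), 36 wide (y), 31 to 99 mm above this point: grip it across the 16 mm, 78 mm up (steel cheeks reach 48). It swings on a pin along y, 37 mm up, to 14 degrees each way: held by it, the bar hangs heavy end low; set down, it levels.
- press_center (a point): Drying press, fixed: dark base 100x400 mm, three supports in a row along y. This point: middle of the row, on the foot's axis, 80 mm above the table, level with the outer rests. Those have flat cork tops 64x54 mm (x,y), centred at y = +160 and -160 mm. Properly laid, the bar's length runs along y, its centre at x = 0, y = +80 or -80 mm (midway between foot and rest), 22 mm above this point.
- press_foot (a joint): Travel of the red sprung foot in the middle of the press, m: 0 up, 0.008 fully down. Its flat top, 60x50 mm (x,y of the press), is 8 mm above the outer rests when up, level with them when down. 3 N starts it, 3.6 N presses it fully down: the heavy end of the bar does that by its weight, the light end does not.
- float_center (a point): Bystander, leave alone: wooden float, a pale board 160x70x14 mm with a round wooden handle, 24 mm thick, 120 mm long, along x above it; 64 mm high in all. This point is its centre, half-way up.

How it is judged (in metres and radians):
On the way:
1. the bar hangs clear of the table, one end visibly low (8 degrees or more), the foot still up (height (world z) of bar_center above 0.07 m and angle between bar_center's own z axis and vertical above 0.14 rad and value of joint press_foot below 0.003 m), for 0.2 s.
At the end, for the whole second after the job is handed in: The bar lies released across foot and one outer rest, level within 5 degrees, in line with the row within 10 degrees, its centre within 20 mm of midway between them along and across the row; the foot is down by 6 mm or more (only the heavy end does that); the float is within 30 mm of its start (value of joint press_foot above 0.006 m and (y of bar_center in the frame of press_center between 0.06 and 0.1 m or y of bar_center in the frame of press_center between -0.1 and -0.06 m) and x of bar_center in the frame of press_center between -0.02 and 0.02 m and z of bar_center in the frame of press_center between 0.015 and 0.03 m and angle between the x axis of bar_center and the y axis of press_center, either way round below 0.18 rad and angle between bar_center's own z axis and vertical below 0.1 rad and distance of float_center from where it was at the start of the episode below 0.03 m); the robot touches nothing.
It fails at once if the wooden float is moved by more than 30 mm (distance of float_center from where it was at the start of the episode above 0.03 m).
It also fails if it takes over 40 s, if anything falls off the work surface, if the arm or the gripper's body presses on something with over 40 N, if the wrist force passes 120 N, or if a joint passes its speed limit or range.

## Robot

A 6-joint arm with a two-finger parallel gripper is mounted at the origin on the work surface. World frame = base frame: x ahead of the robot, y to its left, z up, the work surface at z = 0. Lengths are in mm, angles in degrees, forces in N, time in s.
With the tool pointing down it reaches from about 350 to 850 mm from the base axis. Payload 8.1 kg.
Tool frame: the origin (TCP) lies at the very end of the fingers, on their centre line; the grasp point (between the pads) lies r.tcp_to_grasp behind it (r.tcp_to_grasp is the distance from the TCP to the grasp point, in mm); z points along the fingers, y is the line along which they close (so a half turn about z gives the same grasp; the last joint's range is limited). The gripper opens to 85 mm and grips with 20 to 120 N. Pads are 22 mm wide; open, the fingers measure 114 mm over their backs; the gripper's body (76 mm by 85 mm) begins 54 mm behind the grasp point. The pads swing forward as they close: fully open they stand 13 mm farther back than shut.
Start: joints at [65.867, 7.471, 85.268, -0, 87.261, -4.893], TCP at [197.693, 566.5, 231.292] pointing down, gripper open.
Joint ranges: [-169.43, 169.43], [-51.17, 129.36], [1.28, 143.12], [-76.62, 256.62], [0, 156.53], [-152.29, 152.29]. Speed limits (degrees/s): [136.94, 136.94, 159.86, 180, 180, 180].

## Interface

Orientations are given as [roll, pitch, yaw] about the fixed x, y, z axes, in that order (R = Rz(yaw) Ry(pitch) Rx(roll)).
In Python, from bench import r gives the robot as it stands.
- The arm moves only by the shell command python3 -m handwheel 'ROWS' [OPENING] [FORCE]. ROWS is JSON, a list of rows, each a list of 4 numbers: the shift along the tool's x, y, z in m, then the turn about the tool's z in degrees. A call has 1 to 10 rows; each row shifts and turns the commanded pose from where the row before left it, along the tool's axes as they then stand; what a row does not reach is not made up. A row lasts 1/10 s, in which the tool goes at most 50 mm and 8.59 degrees, less where a joint would pass 70% of its speed; a pose out of reach is approached as far as the arm can. A call is refused whole if a number of a shift passes 0.05 or a number of a turn 8.59, either way. A call with a gripper value outside its range is refused whole. OPENING is the finger opening in m, from 0 to 0.0854, set as the call begins (- or left out, the last holds). The fingers move at their own pace and stop on an object; FORCE is the grip in N (left out, the last holds). Time passes only in rows, so rows that do not move let the fingers close. It gives the time, the measured TCP pose, the force, the opening and the grip force at its end, in the units of the state.
- r.sense(): the state, without advancing time (a new reading comes with each control period).
- r.snapshot(name): name is "scene" or "top"; returns the picture (420x560x3 uint8, red, green, blue); there is no depth.
- r.camera_params(name): a dict with "fx", "fy", "cx", "cy" (pixels), "R" (3x3) and "t" (3): a world point X has camera coordinates R X + t. Camera axes: x right, y down, z forward; pixel columns grow to the right and rows downward; lengths in mm; the calibration is good to about 2 mm. A picture is of the moment at which its call begins. camera_params takes no time and is no camera call.
- r.hand_in(): hands the job in; it is judged then, once.
The state is a dict: "time": time; "joint_pos": joint angles; "qd": joint speeds; "joint_efforts": joint torques, N m; "tool_pos": TCP position; "tcp_rot": TCP orientation; "ft_force": force on the tool from outside, world axes, zero at the start; "wrist_torque": the same for the moment, N m; "finger_gap": finger opening in mm; "grip_force": force on a finger pad.
Only numpy, scipy, OpenCV 4.12 (cv2) and the standard library are available. Lean on these libraries where they do the work, as an engineer would, in place of code of your own. Each camera call takes 0.05 s, during which the arm holds its last target. There are 200 camera calls.

## Working session

There is one attempt and no reset: what is moved stays moved. The work goes in short steps, Python scripts to look and compute and a shell command to move; the robot and the scene stay as the last step left them, time stands still between calls to the robot, and variables do not carry over. Pictures are saved under pics/ and viewed, at most 10 in all, crops included, and the job is handed in when it is done.

```bash
mkdir -p pics; ls; python3 - <<'E'
from bench import r
import cv2
for n in("scene","top"):
    cv2.imwrite(f"pics/{n}0.png",r.snapshot(n)[:,:,::-1])
    print(r.camera_params(n))
s=r.sense();print(s["time"],s["tool_pos"],s["tcp_rot"],s["finger_gap"],r.tcp_to_grasp)
E
```

```text
pics
{'fx': 386.22258690356625, 'fy': 386.22258690356625, 'cx': 274.9408722522914, 'cy': 210.98175912274672, 'R': array([[-0.25172432,  0.96778744, -0.00472723],
       [ 0.60476038,  0.15348273, -0.78147804],
       [-0.75557908, -0.19957587, -0.62391483]]), 't': array([ 123.97918927, -243.8299388 , 1404.79063358])}
{'fx': 382.5961555802316, 'fy': 382.5961555802316, 'cx': 277.1739294897387, 'cy': 205.87918229035938, 'R': array([[ 0.01321878, -0.99979909,  0.01506803],
       [-0.98819334, -0.01536276, -0.15243985],
       [ 0.15264071, -0.01287506, -0.98819788]]), 't': array([  0.84297487, 528.07212116, 789.55925279])}
0.1 [197.49751697 566.04328357 230.36339126] [-1.79906624e+02 -6.53908796e-03  1.60759075e+02] 85.35873913870249 18.700000000000003
```

View pics/top0.png

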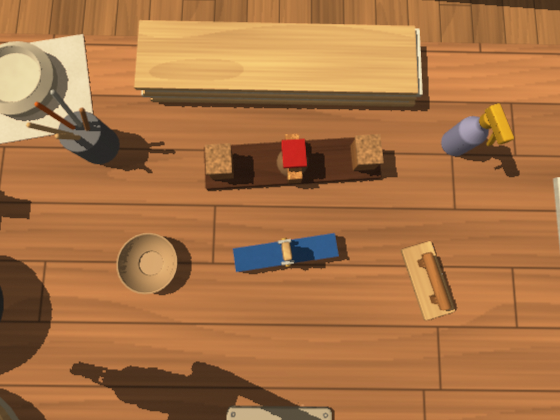

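View pics/scene0.png

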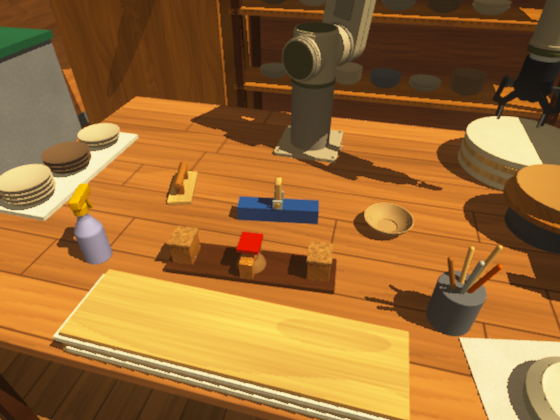

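Top view: the bar is at about (287,252) with its handle upright in the middle. The press has corks at about (218,160) and (367,150), with the red foot at (293,152). The float is at (428,280). Next I'll measure these.

```bash
cat > h.py <<'E'
import numpy as np,cv2
from bench import r
def ray(n,uv,z):
    p=r.camera_params(n);R,t=p["R"],p["t"];C=-R.T@t
    d=R.T@np.array([(uv[0]-p["cx"])/p["fx"],(uv[1]-p["cy"])/p["fy"],1]);return (C+d*(z-C[2])/d[2])
def proj(n,X):
    p=r.camera_params(n);c=np.asarray(X)@p["R"].T+p["t"]
    return np.c_[c[:,0]/c[:,2]*p["fx"]+p["cx"],c[:,1]/c[:,2]*p["fy"]+p["cy"]]
E
python3 - <<'E'
from h import *
from scipy.optimize import minimize
T=cv2.imread("pics/top0.png");S=cv2.imread("pics/scene0.png")
I={"top":T,"scene":S}
hsv={k:cv2.cvtColor(v,cv2.COLOR_BGR2HSV) for k,v in I.items()}
blue={k:cv2.inRange(h,(100,120,30),(125,255,255)) for k,h in hsv.items()}
blue={k:cv2.morphologyEx(m,cv2.MORPH_OPEN,np.ones((2,2))) for k,m in blue.items()}
box={"top":(225,225,350,280),"scene":(225,185,330,230)}
for k,m in blue.items():
    a,b,c,d=box[k];z=np.zeros_like(m);z[b:d,a:c]=m[b:d,a:c]
    blue[k]=cv2.convexHull(cv2.findNonZero(z))
def mk(h):
    z=np.zeros((1680,2240),np.uint8);cv2.fillConvexPoly(z,np.int32(np.round((h.reshape(-1,2)+.5)*4)),1);return z
ref={k:mk(v) for k,v in blue.items()}
def boxpts(c,yaw,s):
    P=np.array([[a,b,d] for a in(-1,1) for b in(-1,1) for d in(-1,1)])*np.array(s)/2
    y=np.radians(yaw);R=np.array([[np.cos(y),-np.sin(y),0],[np.sin(y),np.cos(y),0],[0,0,1]])
    return P@R.T+c
def cost(p,ks):
    e=0
    for k in ks:
        m=mk(cv2.convexHull(np.float32(proj(k,boxpts([p[0],p[1],22],p[2],(220,50,44))))))
        e+=1-(m&ref[k]).sum()/(m|ref[k]).sum()
    return e
b=cv2.minAreaRect(blue["top"]);c=ray("top",b[0],44);print(b,c)
for ks in(["top"],["scene"],["top","scene"]):
    o=minimize(cost,[c[0],c[1],97],args=(ks,),method="Nelder-Mead",options=dict(initial_simplex=[[c[0],c[1],97],[c[0]+8,c[1],97],[c[0],c[1]+8,97],[c[0],c[1],103]]))
    print(ks,o.x,o.fun)
red={k:cv2.inRange(h,(0,230,130),(4,255,255))|cv2.inRange(h,(176,230,130),(180,255,255)) for k,h in hsv.items()}
for k in red:
    n,l,st,ce=cv2.connectedComponentsWithStats(red[k]);i=1+st[1:,4].argmax();R=cv2.minAreaRect(cv2.findNonZero(np.uint8(l==i)))
    print(k,st[i],R,ray(k,R[0],88))
cv2.imwrite("pics/c.png",np.vstack([cv2.resize(T[125:195,195:395],(800,280),interpolation=cv2.INTER_CUBIC),cv2.resize(S[220:295,150:350],(800,300),interpolation=cv2.INTER_CUBIC)]))
E
```

```text
((286.26763916015625, 253.18753051757812), (22.54480743408203, 102.9453125), 81.34745788574219) [426.26611755 -12.14509393  44.        ]
['top'] [426.81456612 -13.79189236  99.00302703] 0.06564358431609718
['scene'] [407.00259629 -12.58934456 113.34760256] 0.5265301999865328
['top', 'scene'] [425.84362088 -11.5692371   99.59790493] 0.6146941703695409Traceback (most recent call last):
  File "<stdin>", line 31, in <module>
ValueError: attempt to get argmax of an empty sequence
```

```bash
python3 - <<'E'
from h import *
from scipy.optimize import least_squares
T=cv2.imread("pics/top0.png");S=cv2.imread("pics/scene0.png")
for k,I in(("top",T),("scene",S)):
    b,g,rr=[I[...,i].astype(int) for i in range(3)]
    m=np.uint8((rr>120)&(g<40)&(b<40))
    n,l,st,ce=cv2.connectedComponentsWithStats(m);i=1+st[1:,4].argmax();R=cv2.minAreaRect(cv2.findNonZero(np.uint8(l==i)))
    print(k,st[i],R,ray(k,R[0],88))
cv2.imwrite("pics/c.png",np.vstack([cv2.resize(T[125:195,195:395],(800,280),interpolation=cv2.INTER_CUBIC),cv2.resize(S[220:295,150:350],(800,300),interpolation=cv2.INTER_CUBIC)]))
E
```

```text
top [282 140  25  28 428] ((293.97650146484375, 153.19412231445312), (26.460294723510742, 23.08564567565918), 85.60128784179688) [632.59479316 -24.58455471  88.        ]
scene [236 232  27  22 428] ((248.99234008789062, 242.5615692138672), (24.43484115600586, 19.96959114074707), 7.125016689300537) [640.08990687 -21.62267011  88.        ]
```

View pics/c.png

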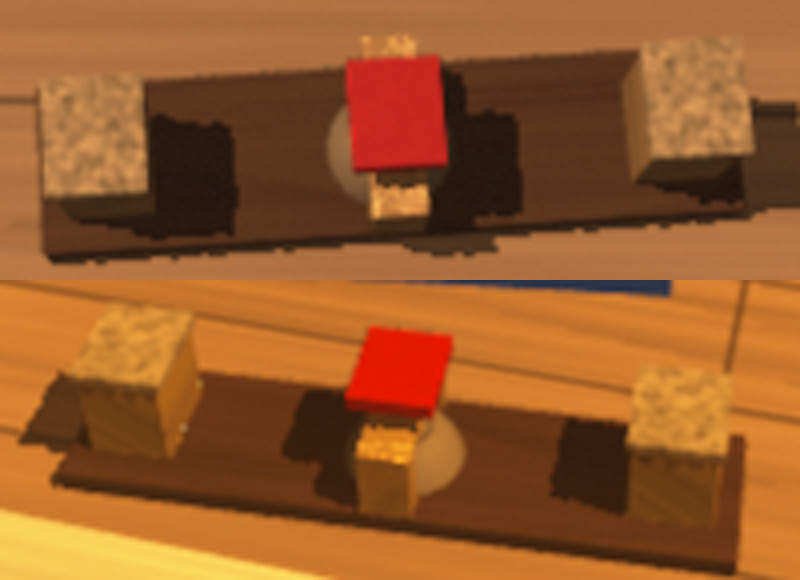

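The crop shows both cork tops and the red foot clearly, so I can fit the press from their corners.

```bash
python3 - <<'E'
from h import *
from scipy.optimize import least_squares
top=np.array([(42,78),(145,75),(148,192),(44,197),(643,43),(742,38),(752,153),(655,158),(346,62),(438,57),(447,162),(354,171)])/4+[195,125]-.4
sc=np.array([(97,26),(193,36),(163,106),(73,94),(635,90),(728,92),(728,170),(630,168)])/4+[150,220]-.4
M=[c.mean(0) for c in top.reshape(3,4,2)];N=[c.mean(0) for c in sc.reshape(2,4,2)]
def pts(p):
    x,y,a=p;a=np.radians(a);R=np.array([[np.cos(a),-np.sin(a),0],[np.sin(a),np.cos(a),0],[0,0,1]])
    return np.array([[0,160,0],[0,-160,0],[0,0,8]])@R.T+[x,y,80]
def res(p,w):
    P=pts(p);A=(proj("top",P)-M).ravel();B=(proj("scene",P[[1,0]])-N).ravel()
    return A if w==0 else B if w==1 else np.r_[A,B]
for w in 0,1,2:
    o=least_squares(res,[632,-24,0],args=(w,));print(o.x,np.round(o.fun,1))
# handle top
T=cv2.imread("pics/top0.png");S=cv2.imread("pics/scene0.png")
cv2.imwrite("pics/d.png",np.vstack([cv2.resize(T[222:282,225:355],(780,360),interpolation=cv2.INTER_CUBIC),cv2.resize(S[175:225,215:345],(780,240)[:1]+(240,),interpolation=cv2.INTER_CUBIC)]))
E
```

```text
[633.61274366 -24.801501     4.68014753] [-0.3  0.1 -0.1  0.1  0.4 -0.1]
[635.83918107 -22.49475103   4.70801417] [-0.1 -0.   0.1  0. ]
[634.04926949 -24.10900295   4.649752  ] [-0.7 -0.2 -0.4 -0.1  0.1 -0.3 -0.4 -0.7 -0.5 -0.6]
```

View pics/d.png

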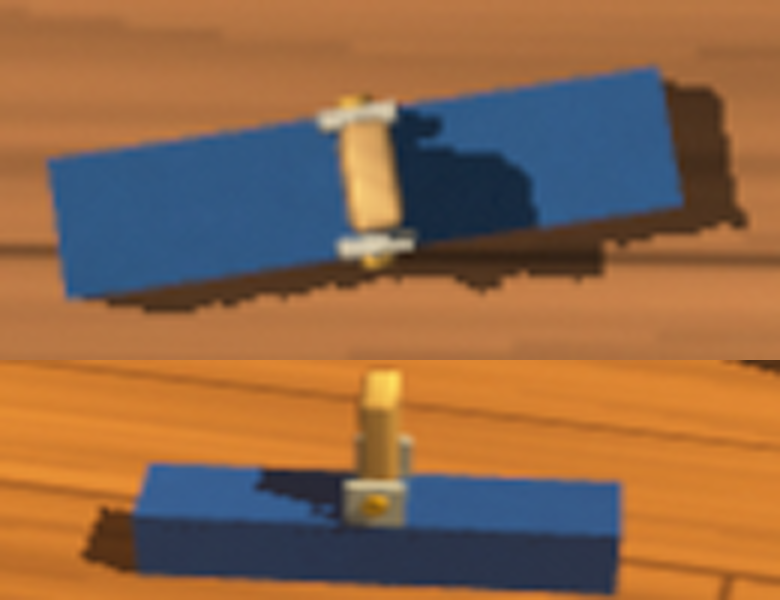

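The handle stands upright on the bar's middle. Top-view crop corners of the bar are (48,158), (657,67), (683,205) and (67,298). I'll work out its pose and turn the tool first.

```bash
cat >> h.py <<'E'
def togo(X,yaw):
    s=r.sense();y=np.radians(s["tcp_rot"][2]);d=np.array(X)-s["tool_pos"]
    print("t",s["time"],"pos",np.round(s["tool_pos"],1),"rot",np.round(s["tcp_rot"],2),"F",np.round(s["ft_force"],1))
    print("tool shift mm",np.round([d@[np.cos(y),np.sin(y),0],d@[np.sin(y),-np.cos(y),0],-d[2]],1),"tool turn",round(-((yaw-s["tcp_rot"][2]+180)%360-180),2))
E
python3 - <<'E'
from h import *
c=np.array([(48,158),(657,67),(683,205),(67,298)])/6+[225,222]-.4
W=np.array([ray("top",p,44) for p in c]);print(W,W.mean(0))
d=(W[0]-W[1]+W[3]-W[2]);print("yaw",np.degrees(np.arctan2(d[1],d[0])),np.linalg.norm(d)/2)
c=np.array([(148,464),(622,484)]);c=(c-[0,360])/[6,4.8]+[215,175]-.4
c3=np.array([(136,516),(616,537)]);c3=(c3-[0,360])/[6,4.8]+[215,175]-.4
w=[ray("scene",p,44) for p in c3];print(w)
n=np.array(w[1]-w[0]);n/=np.linalg.norm(n);print("scene centre", (w[0]+w[1])/2-25*np.array([n[1]*1,-n[0],0])*(1 if n[1]>0 else -1))
E
python3 -m handwheel '[[0,0,0,-7],[0,0,0,-7],[0,0,0,-7],[0,0,0,-7],[0,0,0,0]]'
```

```text
[[ 435.77114435  101.80452733   44.        ]
 [ 471.09297316 -114.21583954   44.        ]
 [ 422.34529013 -122.96990845   44.        ]
 [ 387.09588524   93.6518876    44.        ]] [429.07632322 -10.43233327  44.        ]
yaw 99.26431740627174 219.1800288359371
[array([ 470.7752331 , -110.63872488,   44.        ]), array([436.34175306, 101.93152415,  44.        ])]
scene centre [428.88017097  -8.35115184  44.        ]
time: 0.6
tool_pos: [197.6, 566.2, 230.7]
tcp_rot: [-180.0, -0.0, -171.1]
ft_force: [-0.1, -0.0, 0.2]
finger_gap: 85.6
grip_force: 0.0
```

```bash
python3 -c "
from h import *
togo([429,-9.5,150],189.3)"
```

```text
t 0.6 pos [197.6 566.2 230.7] rot [-1.7995e+02 -3.0000e-02 -1.7113e+02] F [-0.1 -0.   0.2]
tool shift mm [-139.9 -604.5   80.7] tool turn -0.43
```

```bash
python3 -m handwheel '[[-0.007,-0.030,0,-0.4],[-0.007,-0.030,0,0],[-0.007,-0.030,0,0],[-0.007,-0.030,0,0],[-0.007,-0.030,0,0],[-0.007,-0.030,0,0],[-0.007,-0.030,0,0],[-0.007,-0.030,0,0],[-0.007,-0.030,0,0],[-0.007,-0.030,0,0]]'; python3 -m handwheel '[[-0.007,-0.030,0.008,0],[-0.007,-0.030,0.008,0],[-0.007,-0.030,0.008,0],[-0.007,-0.030,0.008,0],[-0.007,-0.030,0.008,0],[-0.007,-0.030,0.008,0],[-0.007,-0.030,0.008,0],[-0.007,-0.030,0.008,0],[-0.007,-0.030,0.008,0],[0,0,0,0]]'; python3 -c "
from h import *
togo([429,-9.5,150],189.3)"
```

```text
time: 1.6
tool_pos: [314.5, 280.2, 231.1]
tcp_rot: [-180.0, -0.0, -171.1]
ft_force: [0.4, -0.0, -0.7]
finger_gap: 85.8
grip_force: 0.0
time: 2.6
tool_pos: [419.5, 22.1, 158.0]
tcp_rot: [-180.0, -0.1, -171.3]
ft_force: [-0.6, 1.3, 0.2]
finger_gap: 85.2
grip_force: 0.0
t 2.6 pos [419.5  22.1 158. ] rot [-1.7996e+02 -1.0000e-01 -1.7125e+02] F [-0.6  1.3  0.2]
tool shift mm [ -4.5 -32.7   8. ] tool turn -0.55
```

```bash
python3 -m handwheel '[[-0.0022,-0.016,0,-0.3],[-0.0022,-0.0165,0,0],[0,0,0,0],[0,0,0.013,0],[0,0,0.013,0],[0,0,0.013,0],[0,0,0.013,0],[0,0,0.013,0],[0,0,0.011,0],[0,0,0,0]]'; python3 -c "
from h import *
togo([429,-9.5,81],189.3)
a=r.snapshot('top')[222:282,225:355,::-1];b=r.snapshot('scene')[155:225,195:345,::-1]
cv2.imwrite('pics/e.png',np.vstack([cv2.resize(a,(600,276),interpolation=2),cv2.resize(b,(600,280),interpolation=2)]))"
```

```text
time: 3.6
tool_pos: [427.6, -6.2, 81.1]
tcp_rot: [179.9, -0.2, -170.5]
ft_force: [-0.5, 0.2, 0.7]
finger_gap: 85.4
grip_force: 0.0
t 3.6 pos [427.6  -6.2  81.1] rot [ 179.94   -0.19 -170.54] F [-0.5  0.2  0.7]
tool shift mm [-0.8 -3.4  0.1] tool turn 0.16
```

View pics/e.png

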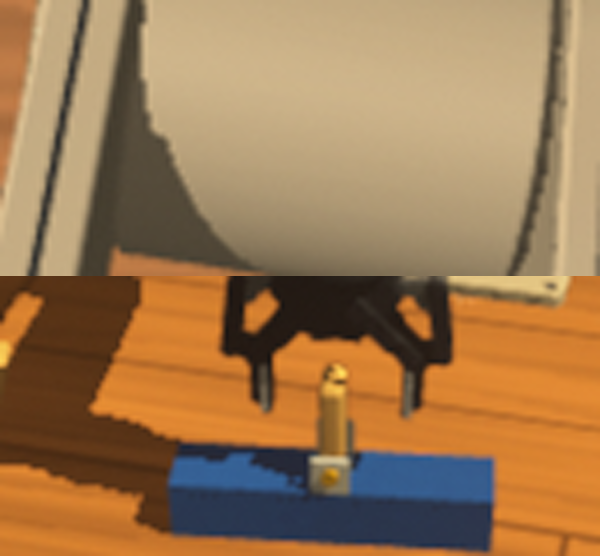

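The open fingers straddle the handle at about (333,400) in the crop, nearly centred. I'll shift 3 mm and close.

```bash
python3 -m handwheel '[[-0.0008,-0.003,0,0],[0,0,0,0]]'; python3 -m handwheel '[[0,0,0,0],[0,0,0,0],[0,0,0,0],[0,0,0,0],[0,0,0,0],[0,0,0,0],[0,0,0,0],[0,0,0,0],[0,0,0,0],[0,0,0,0]]' 0 70
```

```text
time: 3.9
tool_pos: [431.3, -9.8, 84.1]
tcp_rot: [-180.0, 0.1, -170.6]
ft_force: [0.4, 0.2, -0.6]
finger_gap: 85.6
grip_force: 0.0
time: 4.9
tool_pos: [430.4, -9.0, 83.4]
tcp_rot: [180.0, -0.0, -170.5]
ft_force: [-2.9, 4.0, 6.2]
finger_gap: 15.5
grip_force: 68.6
```

```bash
python3 -m handwheel '[[0,0,-0.008,0],[0,0,-0.015,0],[0,0,-0.02,0],[0,0,-0.02,0],[0,0,-0.02,0],[0,0,-0.02,0],[0,0,-0.02,0],[0,0,-0.017,0],[0,0,0,0],[0,0,0,0]]';python3 -m handwheel '[[0,0,0,0],[0,0,0,0],[0,0,0,0]]'; python3 -c "
from h import *
togo([0,0,0],0)
b=r.snapshot('scene')[105:225,175:345,::-1];cv2.imwrite('pics/f.png',cv2.resize(b,(680,480),interpolation=2))"
```

```text
time: 5.9
tool_pos: [430.1, -9.5, 222.5]
tcp_rot: [-180.0, -0.0, -170.6]
ft_force: [-0.2, 1.1, -6.7]
finger_gap: 15.2
grip_force: 69.3
time: 6.2
tool_pos: [429.9, -9.2, 222.3]
tcp_rot: [180.0, -0.1, -170.5]
ft_force: [-0.2, -0.2, -5.5]
finger_gap: 15.1
grip_force: 69.3
t 6.2 pos [429.9  -9.2 222.3] rot [ 1.7997e+02 -1.0000e-01 -1.7054e+02] F [-0.2 -0.2 -5.5]
tool shift mm [422.5  79.8 222.3] tool turn -170.54
```

View pics/f.png

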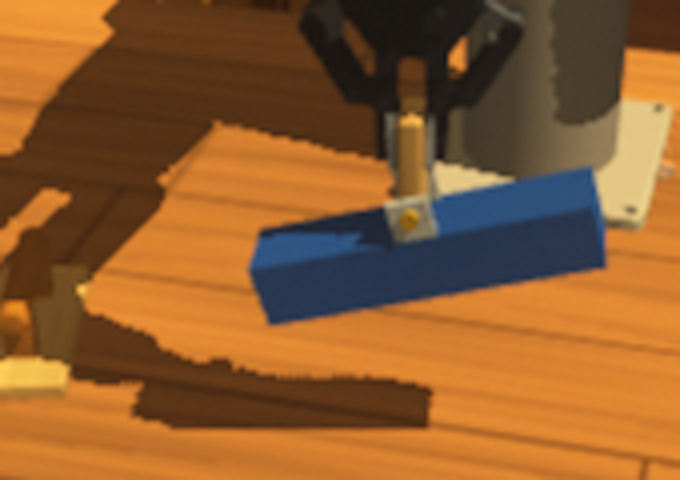

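The left end in the scene view (at about (265,290)), which is the -y end, dips by roughly 14°. So the heavy end goes on the foot and the bar centre goes at press y = +80.

```bash
python3 -m handwheel '[[0,0,0,1.2],[0,0,0,1.2],[0,0,0,1.2],[0,0,0,1.2],[0,0,0,0]]'; python3 -c "
from h import *
togo([627.5,55.6,222],184.65)"
```

```text
time: 6.75
tool_pos: [430.4, -9.3, 223.3]
tcp_rot: [-180.0, 0.0, -175.4]
ft_force: [-0.2, 0.1, -5.7]
finger_gap: 15.5
grip_force: 69.3
t 6.75 pos [430.4  -9.3 223.3] rot [-180.     0.  -175.4] F [-0.2  0.1 -5.7]
tool shift mm [-201.6   48.9    1.3] tool turn -0.05
```

```bash
python3 -m handwheel '[[-0.005,0.001,0,0],[-0.015,0.004,0,0],[-0.02,0.005,0,0],[-0.02,0.005,0,0],[-0.02,0.005,0,0],[-0.02,0.005,0,0],[-0.02,0.005,0,0],[-0.02,0.005,0,0],[-0.02,0.005,0,0],[-0.02,0.005,0,0]]';python3 -m handwheel '[[-0.015,0.003,0,0],[-0.006,0.001,0,0],[0,0,0,0],[0,0,0,0],[0,0,0,0],[0,0,0,0],[0,0,0,0]]'; python3 -c "
from h import *
togo([627.5,55.6,200],184.65)
a=r.snapshot('scene')[140:300,140:360,::-1];b=r.snapshot('top')[100:220,180:400,::-1];cv2.imwrite('pics/g.png',cv2.resize(np.vstack([a,b]),(440,560),interpolation=2))"
```

```text
time: 7.75
tool_pos: [607.3, 50.6, 222.7]
tcp_rot: [180.0, -0.0, -175.3]
ft_force: [-0.1, 0.2, -5.5]
finger_gap: 15.5
grip_force: 69.3
time: 8.45
tool_pos: [626.5, 55.7, 223.6]
tcp_rot: [-180.0, 0.0, -175.4]
ft_force: [0.4, -0.4, -6.0]
finger_gap: 15.3
grip_force: 69.4
t 8.45 pos [626.5  55.7 223.6] rot [-1.8000e+02  2.0000e-02 -1.7535e+02] F [ 0.4 -0.4 -6. ]
tool shift mm [-0.9 -0.2 23.6] tool turn -0.0
```

View pics/g.png

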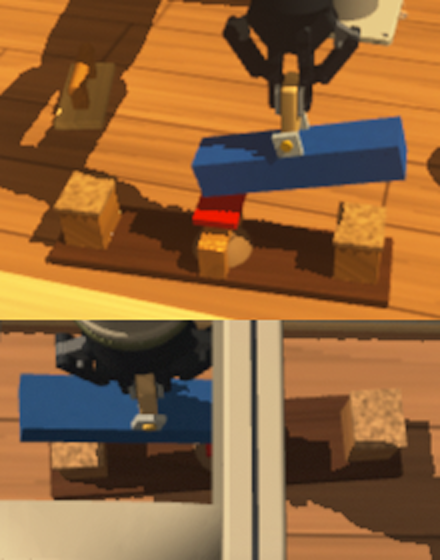

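The bar hangs with its low end above the red foot (216,210 in the crop) and its light end above the +y cork (360,225). Lowering now.

```bash
python3 -m handwheel '[[-0.0005,0,0.008,0],[0,0,0.008,0],[0,0,0.007,0],[0,0,0.006,0],[0,0,0.006,0],[0,0,0.005,0],[0,0,0.005,0],[0,0,0.005,0],[0,0,0,0],[0,0,0,0]]';python3 -m handwheel '[[0,0,0.003,0],[0,0,0.003,0],[0,0,0,0],[0,0,0,0]]'
```

```text
time: 9.55
tool_pos: [627.1, 55.5, 173.0]
tcp_rot: [-180.0, -0.0, -175.4]
ft_force: [0.0, 0.1, -3.3]
finger_gap: 15.0
grip_force: 69.7
time: 9.95
tool_pos: [627.4, 55.8, 167.4]
tcp_rot: [-180.0, 0.0, -175.3]
ft_force: [-0.3, 0.1, -2.1]
finger_gap: 15.1
grip_force: 69.8
```

```bash
python3 -m handwheel '[[0,0,0.002,0],[0,0,0.001,0],[0,0,0,0],[0,0,0,0],[0,0,0,0]]';python3 -m handwheel '[[0,0,0.001,0],[0,0,0,0],[0,0,0,0]]'; python3 -c "
from h import *
a=r.snapshot('scene')[140:300,140:360,::-1];cv2.imwrite('pics/i.png',cv2.resize(a,(770,560),interpolation=2))"
```

```text
time: 10.45
tool_pos: [627.3, 55.8, 164.4]
tcp_rot: [-180.0, 0.0, -175.3]
ft_force: [0.6, 0.4, -2.8]
finger_gap: 15.2
grip_force: 69.9
time: 10.75
tool_pos: [627.4, 55.8, 163.6]
tcp_rot: [-180.0, 0.0, -175.3]
ft_force: [-1.0, -1.6, 0.1]
finger_gap: 15.4
grip_force: 70.1
```

View pics/i.png

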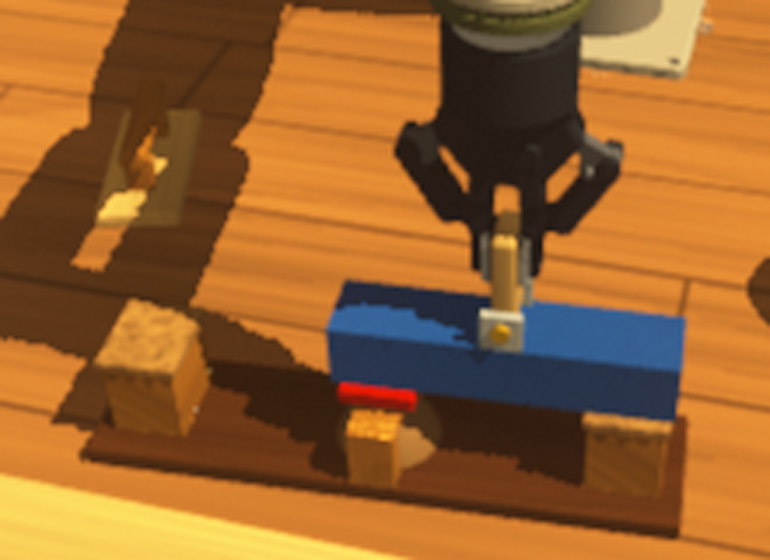

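The bar lies level on the foot (378,397) and the cork (628,425), and the wrist load is about zero. Releasing.

```bash
python3 -m handwheel '[[0,0,0,0],[0,0,0,0],[0,0,0,0],[0,0,0,0],[0,0,0,0],[0,0,0,0],[0,0,0,0],[0,0,0,0]]' 0.085;python3 -m handwheel '[[0,0,-0.005,0],[0,0,-0.01,0],[0,0,-0.015,0],[0,0,-0.02,0],[0,0,-0.02,0],[0,0,-0.02,0],[0,0,-0.02,0],[0,0,-0.01,0],[0,0,0,0],[0,0,0,0]]'; python3 -c "
from h import *
a=r.snapshot('scene')[140:300,140:360,::-1];cv2.imwrite('pics/j.png',cv2.resize(a,(770,560),interpolation=2))"
```

```text
time: 11.6
tool_pos: [627.3, 55.9, 163.3]
tcp_rot: [-180.0, -0.0, -175.3]
ft_force: [0.3, -0.1, -0.5]
finger_gap: 84.8
grip_force: 0.0
time: 12.6
tool_pos: [627.3, 55.9, 283.2]
tcp_rot: [-180.0, 0.0, -175.3]
ft_force: [0.4, -0.5, 0.7]
finger_gap: 85.5
grip_force: 0.0
```

View pics/j.png

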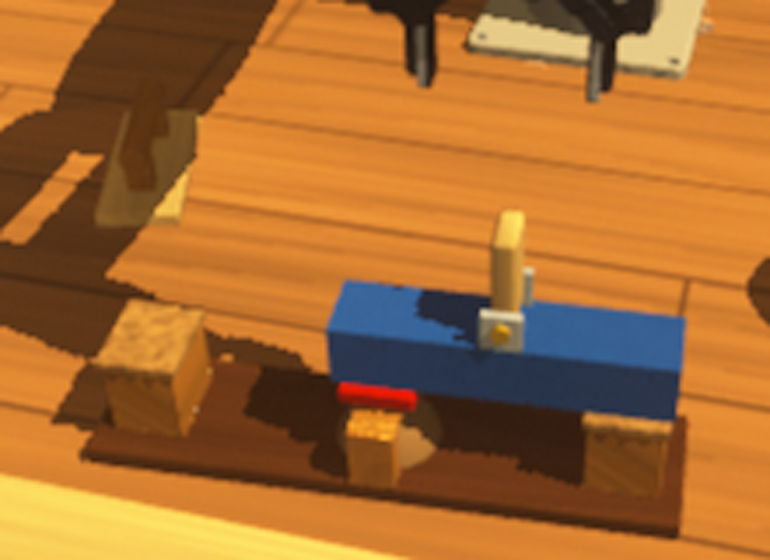

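The bar rests level and free on foot and cork, the foot is down, and the float hasn't moved.

```bash
python3 -c "
from bench import r
print(r.hand_in())"
```

```text
the job is handed in; nothing more can be done
None
```

The job is handed in: the bar's heavy (-y) end holds the red foot down, its light end rests on the +y cork, it lies level and released, and the float is where it was; the hand-in returned no verdict.

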